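# Back the sample feed wheel up by one notch

### The arm

A 6-joint arm with a two-finger parallel gripper is mounted at the origin on the work surface. World frame = base frame: x ahead of the robot, y to its left, z up, the work surface at z = 0. Lengths are in mm, angles in rad, forces in N, time in s.
With the tool pointing down it reaches from about 275 to 750 mm from the base axis. Payload 10.2 kg.
Tool frame: the origin (TCP) lies at the centre of the arm's flange, where the gripper is bolted on; the fingertips stand ctrl.tip_reach ahead of it and the grasp point (between the pads) lies 155 mm ahead of it (ctrl.tip_reach is the distance from the TCP to the fingertips, in mm); z points along the fingers, y is the direction in which the jaws open and shut (so a half turn about z gives the same grasp; the last joint's range is limited). The gripper opens to 85 mm and grips with 20 to 120 N. Pads are 22 mm wide; open, the fingers measure 114 mm over their backs; the gripper's body (76 mm by 85 mm) begins 54 mm behind the grasp point. The pads swing forward as they close: fully open they stand 13 mm farther back than shut.
Start: joints at [1.031, 0.313, 1.498, -0, 1.331, -0.223], TCP at [163.565, 498.878, 404.694] pointing down, gripper open.
Joint ranges: [-2.94, 2.94], [-0.97, 2.17], [0.19, 2.56], [-1.23, 4.37], [0.02, 3.11], [-2.88, 2.88]. Speed limits (rad/s): [2.39, 2.39, 3.01, 3.14, 3.14, 3.14].

### API

Orientations are given as a unit quaternion [w, x, y, z].
In Python, from rig import ctrl, viewer gives the robot as it stands.
- The arm moves only by the tool drive_tool, never from a script. Its argument "rows" is a list that holds one entry, the list of rows, each a list of 6 numbers: the shift along the world's x, y, z normalised to -1 to 1, where 1 is 0.1 m, then the turn, a rotation vector about the world's x, y, z normalised to -1 to 1, where 1 is 90 degrees. A call has 1 to 10 rows; each row is the pose to reach, as a shift and turn from the pose measured when the call began; what a row does not reach only later rows make up. A row lasts 1/8 s, in which the tool goes at most 62.5 mm and 10.7 degrees, less where a joint would pass 70% of its speed; a pose out of reach is approached as far as the arm can. A call with a number of a shift or a turn outside -1 to 1 is refused whole. A call with a gripper value outside its range is refused whole. "fingers" is the opening, from -1 (shut) to 1 (fully open), set as the call begins (left out, the last holds). The fingers move at their own pace and stop on an object; "force" is the grip in N (left out, the last holds). Time passes only in rows, so rows that repeat a pose let the fingers close. It gives the time, the measured TCP pose, the force and the opening at its end, in the units of the state.
- ctrl.sense(): the state, without advancing time (a new reading comes with each control period).
- viewer.capture(name): name is "scene" or "top" or "wrist"; returns the picture (480x640x3 uint8, red, green, blue); there is no depth.
- viewer.calibration(name): a dict with "mtx" (3x3 intrinsics, pixels), "extrinsics" (4x4, takes a point from camera to world coordinates). Camera axes: x right, y up, looking along -z (the intrinsics and any distortion apply to the point x, -y, -z); pixel columns grow to the right and rows downward; lengths in mm; the calibration is good to about 2 mm. A picture is of the moment at which its call begins: read the wrist's pose just before it. calibration takes no time and is no camera call; for the wrist camera it gives the pose at the moment of the call.
- ctrl.finish_job(): hands the job in, once; it reports no verdict.
The state is a dict: "time_s": time; "joints": joint angles; "dq": joint speeds; "tau": joint torques, N m; "eef_pos": TCP position; "ee_rot": TCP orientation; "force": force on the tool from outside, world axes, zero at the start; "wrist_torque": the same for the moment, N m; "grip_width": opening from 0.0 (shut) to 1.0 (fully open).
Only numpy, scipy, OpenCV 4.12 (cv2) and the standard library are available. Lean on these libraries where they do the work, as an engineer would, in place of code of your own. Each camera call takes 0.05 s, during which the arm holds its last target.

### The job

The sample feeder has run one vial too far. Using only fingertip pushes, push the pawl's red thumb lever outward so that the pawl lifts off the wheel and stays up, then push one of the black pegs to turn the wheel backward (clockwise seen from above) by exactly one notch, and push the thumb lever back in so that the pawl drops fully down between the teeth. Do not turn the wheel forward, leave the vials in their sockets, and leave the cap, bottles and beaker where they are.

Things in the scene. Friction and masses are not known exactly. Their poses are not given: they have to be found in the camera images.
- feeder: fixed sample feeder, blue-grey deck 330 x 400 x 15 mm high; origin on the bench below the wheel's upright axis, z up. In its frame the pawl's hinge line is at y = +175 mm, 60 mm above the bench, parallel to x; the grey reader head (44 x 50 mm, 97 mm tall) is at y = -168 mm. A green arrow on the deck at +x shows the normal feed direction (anticlockwise from above)
- hub (a point): point on the wheel's axis at the disc's flat top, 40 mm above the bench. Aluminium disc of radius 135 mm; 10 yellow saw teeth 12 mm high stand up along its rim (radius 116 to 134 mm). Ten blue sockets at radius 64 mm, some with vials, which reach 88 mm above the bench; a grey boss on the axis reaches 70 mm
- wheel (a joint): turn of the feed wheel (rad), 0 at the start, positive anticlockwise from above (normal feed), negative clockwise (backward). One notch is 36 degrees = 0.628 rad. It drags on its bearing (about 0.15 N m, 1.5 N at a peg) and stays where it is left. While the pawl is down a tooth blocks it after at most about 0.09 rad backward
- pawl (a joint): swing of the pawl (rad): 0 = down, its steel nose between two teeth; 0.85 = fully lifted, at its stop. It topples over centre at about 0.47: beyond that it falls open and stays open, below that it falls shut by its own weight (push under 2 N). The nose goes fully down only when the wheel stands within about 0.09 rad of a whole notch; otherwise it rests on a tooth
- thumb (a point): centre of the red roller (16 mm thick, 30 mm long) atop the pawl's red thumb lever, 68 mm from the hinge. Pawl down: the lever leans in over the rim (roller 152 mm from the wheel's axis, 124 mm above the bench); pushing it outward lifts the nose. Pawl lifted: it leans outward (roller 208 mm from the axis, 120 mm up); pushing it toward the axis drops the nose
- nose (a point): centre of the underside of the pawl's steel nose (8 mm wide along the rim, in a gap about 30 mm wide at the foot of the teeth), 125 mm from the wheel's axis; 41 mm above the bench with the pawl down, about 85 mm lifted
- peg0 (a point): centre of the top of black push peg 0 of the wheel: upright, 10 mm thick, 50 mm tall, at radius 100 mm, top 90 mm above the bench; the five pegs stand 72 degrees apart, numbered anticlockwise, peg 0 on the feeder's +x side at the start
- peg1 (a point): centre of the top of black push peg 1 of the wheel: upright, 10 mm thick, 50 mm tall, at radius 100 mm, top 90 mm above the bench; the five pegs stand 72 degrees apart, numbered anticlockwise, peg 0 on the feeder's +x side at the start
- peg2 (a point): centre of the top of black push peg 2 of the wheel: upright, 10 mm thick, 50 mm tall, at radius 100 mm, top 90 mm above the bench; the five pegs stand 72 degrees apart, numbered anticlockwise, peg 0 on the feeder's +x side at the start
- peg3 (a point): centre of the top of black push peg 3 of the wheel: upright, 10 mm thick, 50 mm tall, at radius 100 mm, top 90 mm above the bench; the five pegs stand 72 degrees apart, numbered anticlockwise, peg 0 on the feeder's +x side at the start
- peg4 (a point): centre of the top of black push peg 4 of the wheel: upright, 10 mm thick, 50 mm tall, at radius 100 mm, top 90 mm above the bench; the five pegs stand 72 degrees apart, numbered anticlockwise, peg 0 on the feeder's +x side at the start
- vial0_mid (a point): centre of loose capped amber vial 0 (18 mm thick, 48 mm tall) standing in a socket of the wheel, 64 mm above the bench; it rides along and must stay in its socket
- vial1_mid (a point): centre of loose capped amber vial 1 (18 mm thick, 48 mm tall) standing in a socket of the wheel, 64 mm above the bench; it rides along and must stay in its socket
- vial2_mid (a point): centre of loose capped amber vial 2 (18 mm thick, 48 mm tall) standing in a socket of the wheel, 64 mm above the bench; it rides along and must stay in its socket
- vial3_mid (a point): centre of loose capped amber vial 3 (18 mm thick, 48 mm tall) standing in a socket of the wheel, 64 mm above the bench; it rides along and must stay in its socket
- cap: loose green cap, 28 mm wide, 16 mm high, on the feeder's deck; origin under its centre; leave alone
- bottle_a: loose white bottle, 64 mm thick, 125 mm tall, on the bench; origin under its centre; leave alone
- bottle_b: loose white bottle, blue cap, 56 mm thick, 105 mm tall, on the bench; origin under its centre; leave alone
- beaker: loose glass beaker, 70 mm wide, 85 mm tall, on the bench; origin under its centre; leave alone

How it is judged:
By the outcome, as a careful person would: the job done as asked, in the order asked, and still so for the second after the job is handed in, with the robot touching nothing.
It also fails if it takes over 59 s, if anything falls off the work surface, if the arm or the gripper's body presses on something with over 40 N, if the wrist force passes 120 N, or if a joint passes its speed limit or range.

## Working session

There is one attempt and no reset: what is moved stays moved. The work goes in short steps, Python scripts to look and compute and a tool call to move; the robot and the scene stay as the last step left them, time stands still between calls to the robot, and variables do not carry over. Pictures are saved under pics/ and viewed, and the job is handed in when it is done.

Besides the shell and the picture viewer there is one more tool, called in YAML: its name, and indented under it one key for each argument. drive_tool: Moves the arm, as the interface text tells. Scaled input: -1 to 1 covers 0.1 m each way for a shift and 90 degrees each way for a turn. Its arguments: {"type":"object","properties":{"rows":{"type":"array","items":{"type":"array","items":{"type":"array","items":{"type":"number"}}}},"fingers":{"type":"number"},"force":{"type":"number"}},"required":["rows"]}

```bash
ls; mkdir -p pics
python3 - <<'E'
from rig import ctrl, viewer
import cv2,numpy as np
print(ctrl.sense(), ctrl.tip_reach)
for n in ["scene","top","wrist"]:
    c=viewer.calibration(n); print(n,np.round(c["mtx"],1).tolist(),np.round(c["extrinsics"],3).tolist(),[k for k in c])
    cv2.imwrite(f"pics/{n}0.png",viewer.capture(n)[:,:,::-1])
E
```

```text
pics
{'time_s': 0.0, 'joints': array([ 1.03062722e+00,  3.13478118e-01,  1.49843115e+00, -5.11546054e-05,
        1.33099333e+00, -2.23389109e-01]), 'dq': array([ 0.00076099, -0.00026257,  0.00133692,  0.00027854,  0.00036748,
        0.00013027]), 'tau': array([-7.57495727e-04, -4.12273800e+01, -2.59734195e+01, -3.51078988e-04,
        4.26922154e-03, -2.21862507e-06]), 'eef_pos': array([163.53530012, 498.8466302 , 404.12277174]), 'ee_rot': array([-2.20970915e-04,  1.57722514e-01,  9.87483255e-01, -6.17070263e-04]), 'force': array([ 0.03026508, -0.73537185, -1.26091555]), 'wrist_torque': array([-0.0126861 , -0.01999524, -0.01239393]), 'grip_width': 0.9969151085580793} 173.4
scene [[471.0, 0.0, 321.5], [0.0, 471.0, 242.5], [0.0, 0.0, 1.0]] [[-0.104, -0.58, 0.808, 1425.341], [0.995, -0.066, 0.08, 68.868], [0.007, 0.812, 0.583, 754.359], [0.0, 0.0, 0.0, 1.0]] ['mtx', 'extrinsics']
top [[558.4, 0.0, 311.2], [0.0, 558.4, 248.6], [0.0, 0.0, 1.0]] [[0.01, 0.999, -0.051, 430.342], [-1.0, 0.009, -0.014, -16.38], [-0.013, 0.051, 0.999, 1639.177], [0.0, 0.0, 0.0, 1.0]] ['mtx', 'extrinsics']
wrist [[399.8, 0.0, 323.3], [0.0, 399.8, 237.5], [0.0, 0.0, 1.0]] [[0.312, -0.911, -0.269, 94.813], [0.95, 0.299, 0.088, 522.589], [0.0, -0.283, 0.959, 373.34], [0.0, 0.0, 0.0, 1.0]] ['mtx', 'extrinsics']
```

View pics/scene0.png

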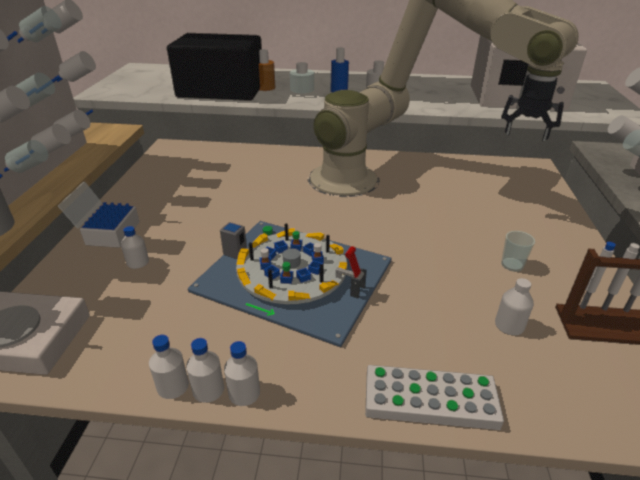

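View pics/top0.png

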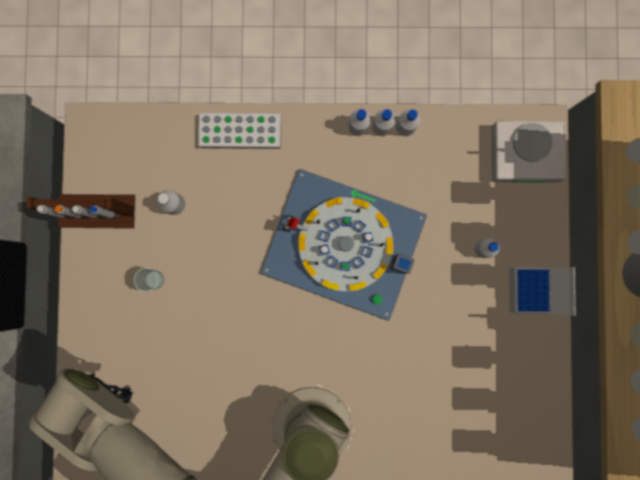

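View pics/wrist0.png

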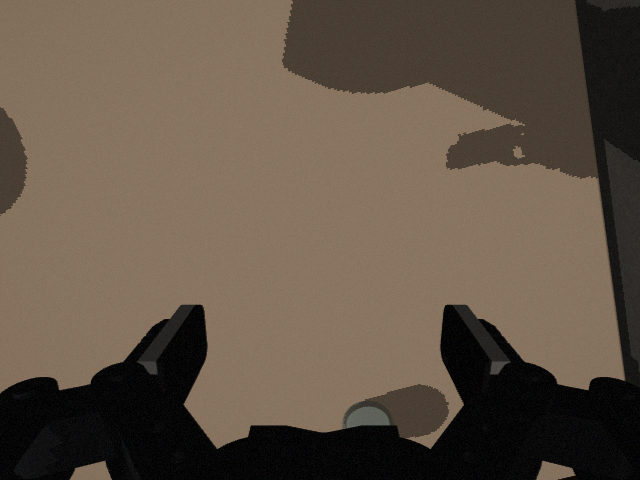

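The scene view shows the feeder at about (295,265) and the red lever at (352,262). In the top view the hub is at about (345,243), the red lever at (292,223), the reader head at (402,263) and the cap at (377,300). Next I'll measure these.

```bash
cat > h.py <<'E'
import numpy as np,cv2
from rig import ctrl,viewer
def ray(n,uv,c=None):
    c=c or viewer.calibration(n);K=np.array(c["mtx"]);E=np.array(c["extrinsics"])
    p=np.linalg.inv(K)@[uv[0],uv[1],1]; d=E[:3,:3]@[p[0],-p[1],-p[2]]
    return E[:3,3],d/np.linalg.norm(d)
def plane(n,uv,z,c=None):
    o,d=ray(n,uv,c); return o+d*(z-o[2])/d[2]
def proj(n,P,c=None):
    c=c or viewer.calibration(n);K=np.array(c["mtx"]);E=np.array(c["extrinsics"])
    q=E[:3,:3].T@(np.array(P)-E[:3,3]); q=K@[q[0],-q[1],-q[2]]; return q[:2]/q[2]
def tri(a,b):
    A=[];B=[]
    for o,d in (a,b):
        M=np.eye(3)-np.outer(d,d);A.append(M);B.append(M@o)
    x=np.linalg.lstsq(np.vstack(A),np.hstack(B),rcond=None)[0]
    return x,[np.linalg.norm((np.eye(3)-np.outer(d,d))@(x-o)) for o,d in (a,b)]
def masks(im):
    h=cv2.cvtColor(im,cv2.COLOR_RGB2HSV)
    return dict(red=cv2.inRange(h,(0,150,70),(6,255,255))|cv2.inRange(h,(174,150,70),(180,255,255)),
      yellow=cv2.inRange(h,(20,150,120),(32,255,255)),
      deck=cv2.inRange(h,(100,60,40),(115,160,140)), green=cv2.inRange(h,(50,120,60),(75,255,255)),
      black=cv2.inRange(h,(0,0,0),(180,255,30)))
E
python3 - <<'E'
from h import *
im=cv2.imread("pics/top0.png")[:,:,::-1].copy(); m=masks(im)
roi=np.zeros(im.shape[:2],np.uint8); roi[160:330,250:435]=255
for k in m: m[k]&=roi
ys,xs=np.where(m["yellow"]); 
(c,ax,an)=cv2.fitEllipse(cv2.convexHull(np.c_[xs,ys].astype(np.int32)))
print("yellow ell",c,ax,an, plane("top",c,52))
print("r px->mm", ax[0]/2*1590/558,ax[1]/2*1590/558)
cs,_=cv2.findContours(m["deck"],cv2.RETR_EXTERNAL,cv2.CHAIN_APPROX_SIMPLE)
cn=max(cs,key=cv2.contourArea); r=cv2.minAreaRect(cn); print(r)
B=[plane("top",p,15) for p in cv2.boxPoints(r)]
print(np.round(B,1)); print([np.linalg.norm(B[i]-B[i-1]) for i in range(4)], np.mean(B,0))
for k in("red","green"):
    cs,_=cv2.findContours(m[k],cv2.RETR_EXTERNAL,cv2.CHAIN_APPROX_NONE)
    for q in cs:
        if cv2.contourArea(q)>4: print(k,cv2.minAreaRect(q))
for n,x0,y0,w,h in(("top",255,160,180,165),("scene",190,215,210,120)):
    a=cv2.imread(f"pics/{n}0.png")[y0:y0+h,x0:x0+w]; s=min(800/w,600/h); s=int(s*10)/10
    print(n,s); cv2.imwrite(f"pics/{n}0z.png",cv2.resize(a,None,fx=s,fy=s,interpolation=cv2.INTER_CUBIC))
E
```

```text
yellow ell (345.4037170410156, 243.7584228515625) (93.31631469726562, 93.88903045654297) 84.09086608886719 [526.54686927 -91.71734582  52.        ]
r px->mm 132.95066341277092 133.76662941389188
((343.1920471191406, 244.11480712890625), (134.47865295410156, 109.47705078125), 20.157608032226562)
[[ 443.3  150.8   15. ]
 [ 745.7   44.3   15. ]
 [ 612.2 -325.2   15. ]
 [ 313.1 -216.3   15. ]]
[np.float64(389.4446879013283), np.float64(320.60575422395084), np.float64(392.8006405886277), np.float64(318.278843054263)] [528.57682401 -86.60662797  15.        ]
red ((292.8999938964844, 222.20001220703125), (8.049844741821289, 10.28591251373291), 26.56505012512207)
green ((376.5, 299.0), (8.0, 9.0), 90.0)
green ((345.0, 266.0), (4.0, 4.0), 90.0)
green ((346.5000305175781, 220.00003051757812), (4.949747085571289, 4.949747085571289), 45.0)
green ((362.82354736328125, 195.2058868408203), (24.496097564697266, 6.305926322937012), 14.03624439239502)
top 3.6
scene 3.8
```

View pics/top0z.png

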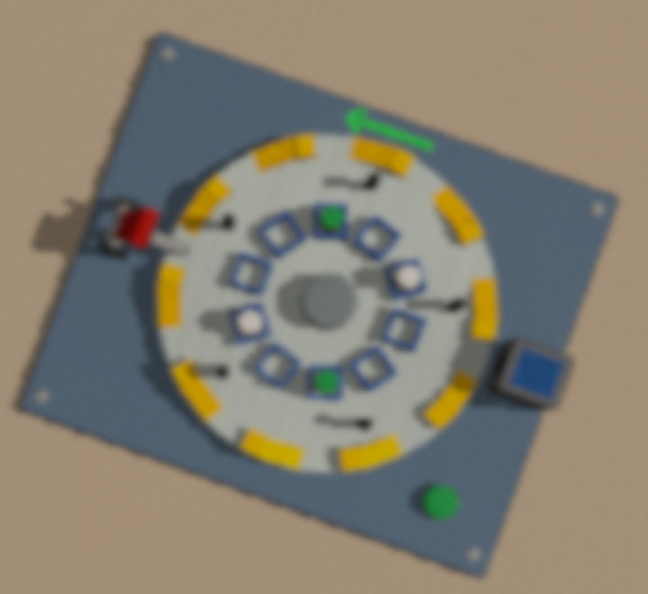

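View pics/scene0z.png

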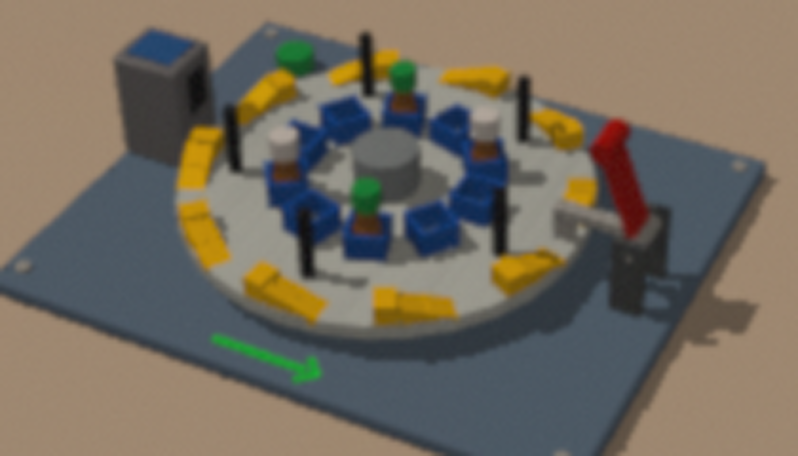

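The top zoom shows five peg tops at about (374,180), (229,221), (222,371), (366,424) and (461,304). The scene zoom shows the same tops at about (305,212), (499,190), (523,80), (365,38) and (231,108), with the pawl down. I'll triangulate them.

Run:
```python
from h import *
T=np.array([(374,180),(229,221),(222,371),(366,424),(461,304)])/3.6+[255,160]-.36
S=np.array([(305,212),(499,190),(523,80),(365,38),(231,108)])/3.8+[190,215]-.36
P=[]
for i in range(5):
    x,e=tri(ray("top",T[i]),ray("scene",S[i])); p=plane("top",T[i],90); P.append(p)
    print(i,np.round(x,1),np.round(e,1),np.round(p,1))
P=np.array(P); 
c=P[:,:2].mean(0); print("centre",c,"r",np.linalg.norm(P[:,:2]-c,axis=1))
a=np.degrees(np.unwrap(np.arctan2(*(P[:,:2]-c).T[::-1]))); print(a, a-72*np.arange(5))
# screws, red
sc=np.array([(168,53),(598,208),(474,554),(42,396)])/3.6+[255,160]-.36
Q=np.array([plane("top",s,16)[:2] for s in sc]);print(Q,Q.mean(0))
d=Q-np.roll(Q,1,0); print(np.linalg.norm(d,axis=1),np.degrees(np.arctan2(d[:,1],d[:,0])))
print("roller",tri(ray("top",(292.9,222.2)),ray("scene",np.array([611,137])/3.8+[190,215]-.36)),plane("top",(292.9,222.2),124))
print("boss",plane("top",np.array([328,301])/3.6+[255,160]-.36,70), "hub by teeth",plane("top",(345.4,243.76),52))
print("cap",plane("top",(376.5,299),16))
```

```text
0 [ 620.2 -126.3   86.5] [0.2 0.2] [ 619.8 -125.8   90. ]
1 [587.3 -14.4  87.1] [0.5 0.5] [587.  -13.9  90. ]
2 [471.  -10.5  87.3] [0.9 0.9] [470.9  -9.6  90. ]
3 [ 431.3 -121.6   85.6] [0.6 0.6] [ 431.2 -120.7   90. ]
4 [ 524.3 -193.2   88.1] [0.3 0.3] [ 524.3 -193.3   90. ]
centre [526.61556234 -92.66860211] r [ 98.85829222  99.20016003 100.02053495  99.45035239 100.66289366]
[-19.57837862  52.53216368 123.86193092 196.36892875 268.66934128] [-19.57837862 -19.46783632 -20.13806908 -19.63107125 -19.33065872]
[[ 731.34469339   37.11928821]
 [ 607.54794096 -312.11233762]
 [ 327.93598334 -212.83450483]
 [ 451.23764714  135.91739898]] [529.51656621 -87.97753882]
[297.02024182 370.52444507 296.71355704 369.90700277] [ -19.42853851 -109.51856278  160.45230108   70.52888951]
roller (array([579.57944061,  52.5699095 , 126.68828098]), [np.float64(2.357493953115888), np.float64(2.357493953115891)]) [579.7291623   55.05340706 124.        ]
boss [526.89424901 -91.82976233  70.        ] hub by teeth [526.54227811 -91.70680887  52.        ]
cap [ 369.46610852 -184.39084831   16.        ]
```

Hub is at about (526.6, -92.2) and the feeder yaw is about -19.5°. That puts the roller at (577, 51), which agrees with the measured spot, and the peg radii all come out near 100. First I'll close the fingers and fly over at height.

drive_tool:
  rows:
    - [[0.25,-0.3,0,0,0,0],[0.5,-0.62,0,0,0,0],[0.8,-0.98,0,0,0,0],[0.8,-0.98,0,0,0,0]]
  fingers: -1
  force: 60

```text
time_s: 0.65
eef_pos: [244.9, 399.4, 404.3]
ee_rot: [-0.0, 0.159, 0.987, -0.001]
force: [0.2, 0.2, 0.6]
grip_width: 0.144
```

drive_tool:
  rows:
    - [[0.25,-0.3,0,0,0,0],[0.5,-0.62,0,0,0,0],[0.8,-0.98,0,0,0,0],[0.8,-0.98,0,0,0,0]]

```text
time_s: 1.15
eef_pos: [326.0, 300.4, 404.1]
ee_rot: [-0.0, 0.161, 0.987, -0.001]
force: [-0.4, 0.4, -0.2]
grip_width: 0.002
```

drive_tool:
  rows:
    - [[0.25,-0.3,0,0,0,0],[0.5,-0.62,0,0,0,0],[0.8,-0.98,0,0,0,0],[0.8,-0.98,0,0,0,0]]

```text
time_s: 1.65
eef_pos: [406.9, 201.8, 403.9]
ee_rot: [-0.0, 0.162, 0.987, -0.001]
force: [0.7, -0.0, -0.2]
grip_width: 0.0
```

drive_tool:
  rows:
    - [[0.25,-0.3,0,0,0,0],[0.5,-0.62,0,0,0,0],[0.8,-0.98,0,0,0,0],[0.8,-0.98,0,0,0,0]]

```text
time_s: 2.15
eef_pos: [487.8, 103.7, 403.4]
ee_rot: [-0.001, 0.163, 0.987, -0.001]
force: [-1.4, 0.9, -0.4]
grip_width: -0.001
```

Run:
```python
from h import *
s=ctrl.sense(); print(s["time_s"],s["eef_pos"],s["ee_rot"],s["joints"],s["force"],s["grip_width"],ctrl.tip_reach)
cv2.imwrite("pics/w1.png",viewer.capture("wrist")[:,:,::-1])
cv2.imwrite("pics/s1.png",viewer.capture("scene")[:,:,::-1])
```

```text
2.15 [487.7573108  103.72356972 403.39986284] [-7.36772764e-04  1.62861765e-01  9.86648387e-01 -6.79923518e-04] [-2.56648991e-02  2.56192966e-01  1.57646606e+00 -1.18420368e-03
  1.31058032e+00 -1.26897453e+00] [-1.43295102  0.87094654 -0.44640474] -0.0007039087163737554 173.4
```

View pics/w1.png

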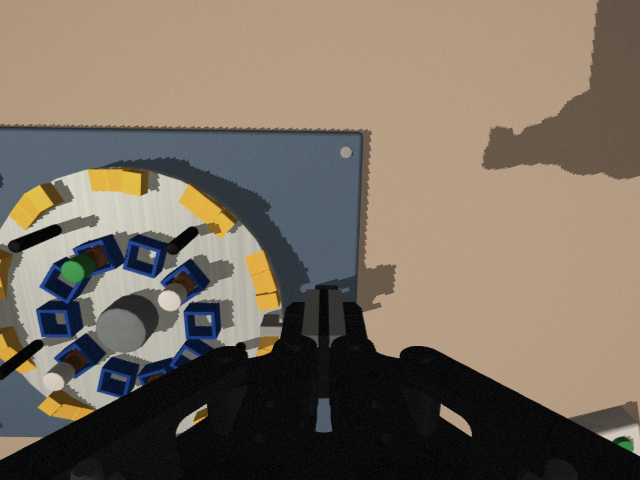

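View pics/s1.png

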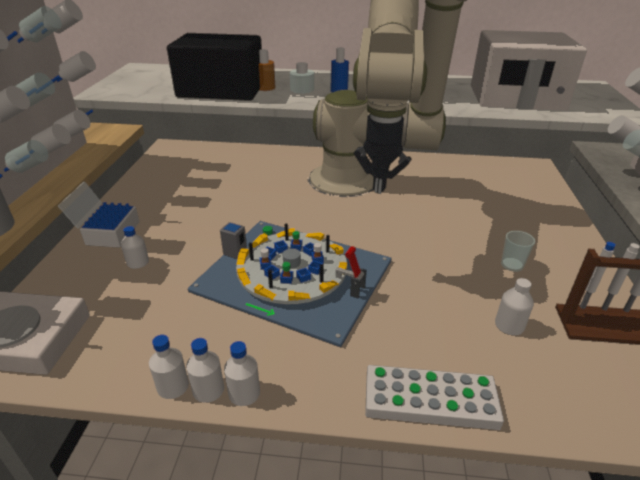

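The fingers are shut at columns 285 to 365, about 28 mm wide in the jaw direction, and the tool y axis lies along the feeder's y. Next I move inside the roller and descend.

drive_tool:
  rows:
    - [[0.38,-0.45,0,0,0,0],[0.76,-0.9,0,0,0,0],[0.76,-0.9,-0.3,0,0,0],[0.76,-0.9,-0.6,0,0,0],[0.76,-0.9,-0.8,0,0,0],[0.76,-0.9,-0.8,0,0,0]]

```text
time_s: 3.0
eef_pos: [561.9, 17.0, 322.7]
ee_rot: [-0.002, 0.161, 0.987, -0.0]
force: [1.1, -0.3, 0.7]
grip_width: 0.001
```

Run:
```python
from h import *
s=ctrl.sense(); p=s["eef_pos"];print(p,s["force"])
cv2.imwrite("pics/w2.png",viewer.capture("wrist")[:,:,::-1])
print(proj("wrist",p-[0,0,173.4]), proj("wrist",[577.3,51.1,124]))
im=viewer.capture("scene")[:,:,::-1][180:320,220:420]
cv2.imwrite("pics/s2.png",cv2.resize(im,None,fx=4,fy=4,interpolation=cv2.INTER_CUBIC))
```

```text
[561.94209054  17.03051259 322.72232355] [ 1.07833742 -0.29142004  0.73904797]
[320.96652412 310.66305673] [402.15831488 292.88689276]
```

View pics/w2.png

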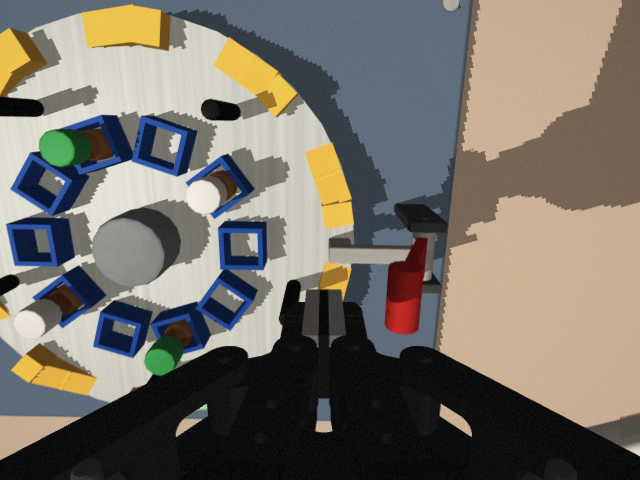

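View pics/s2.png

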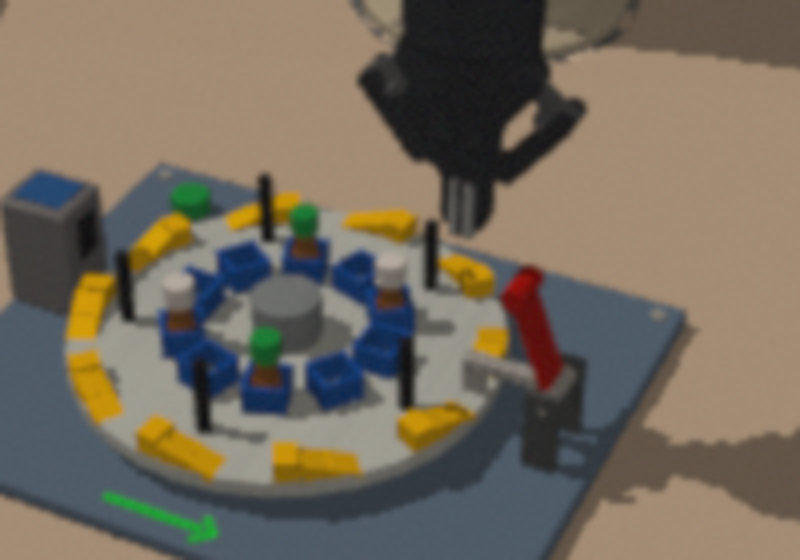

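drive_tool:
  rows:
    - [[0,0,-0.2,0,0,0],[0,0,-0.41,0,0,0],[0,0,-0.41,0,0,0]]

```text
time_s: 3.48
eef_pos: [562.3, 16.9, 283.7]
ee_rot: [-0.001, 0.161, 0.987, -0.0]
force: [0.7, -0.0, 0.8]
grip_width: 0.0
```

Run:
```python
from h import *
s=ctrl.sense(); p=s["eef_pos"];print(p,s["force"])
print((proj("scene",p-[0,0,173.4])-[220,180])*4)
cv2.imwrite("pics/w3.png",viewer.capture("wrist")[:,:,::-1])
im=viewer.capture("scene")[:,:,::-1][180:320,220:420]
cv2.imwrite("pics/s3.png",cv2.resize(im,None,fx=4,fy=4,interpolation=cv2.INTER_CUBIC))
```

```text
[562.2973838   16.89445208 283.67619508] [ 0.74100668 -0.03552422  0.75108107]
[463.89901937 283.63760243]
```

View pics/w3.png

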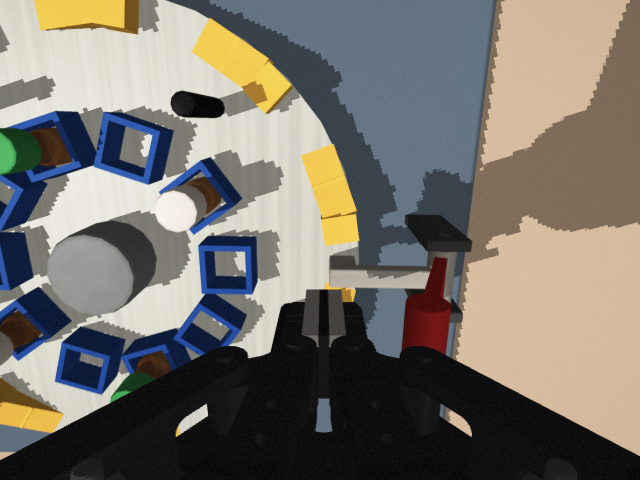

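View pics/s3.png

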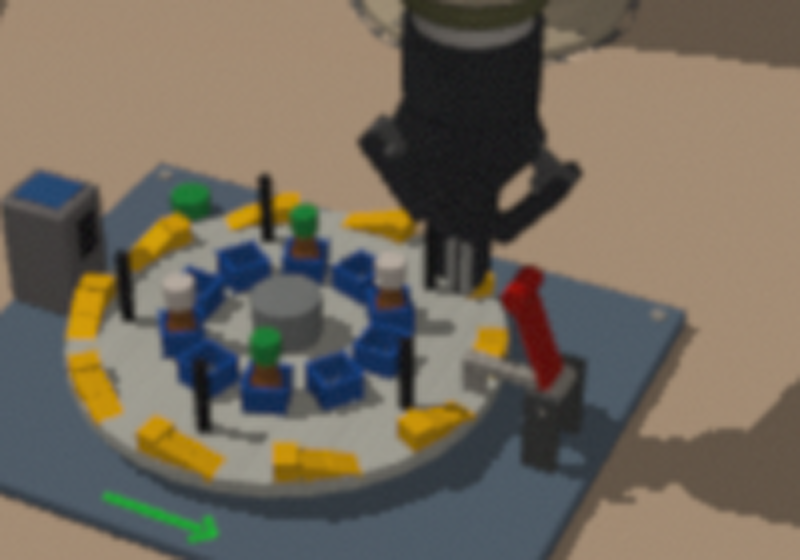

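The fingertips are at z 110, just inside the roller and clear of everything else. Now I push outward.

drive_tool:
  rows:
    - [[0.03,0.08,0,0,0,0],[0.06,0.16,0,0,0,0],[0.09,0.25,0,0,0,0],[0.12,0.34,0,0,0,0],[0.15,0.43,0,0,0,0],[0.18,0.51,0,0,0,0],[0.2,0.56,0,0,0,0],[0.22,0.61,0,0,0,0],[0.22,0.61,0,0,0,0]]

```text
time_s: 4.7
eef_pos: [584.7, 77.9, 285.0]
ee_rot: [0.001, 0.161, 0.987, -0.0]
force: [-0.1, -0.5, -0.2]
grip_width: -0.005
```

Run:
```python
from h import *
s=ctrl.sense(); p=s["eef_pos"];print(p,s["force"])
print((proj("scene",[596.0,103.9,120])-[220,180])*4,(proj("scene",p-[0,0,173.4])-[220,180])*4)
im=viewer.capture("scene")[:,:,::-1][180:320,220:420]
cv2.imwrite("pics/s4.png",cv2.resize(im,None,fx=4,fy=4,interpolation=cv2.INTER_CUBIC))
```

```text
[584.74371656  77.89115937 285.02944663] [-0.07799937 -0.51948292 -0.20775667]
[617.02931532 316.51425308] [569.53930632 312.91125409]
```

View pics/s4.png

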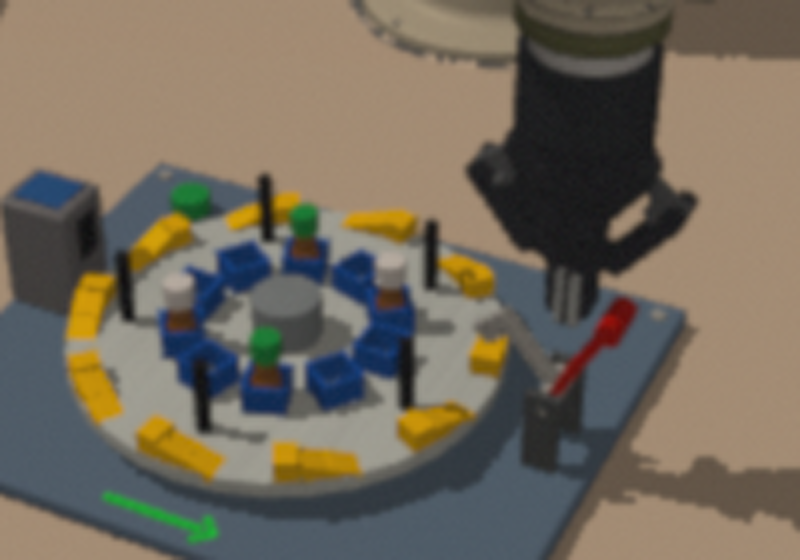

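The pawl is up: the roller shows at (620,315) against a predicted (617,316), and the wheel has not moved. Next I rise and go round to peg 3. Its one-notch path is almost a straight push along world +y.

drive_tool:
  rows:
    - [[0,0,0.4,0,0,0],[0,0,0.8,0,0,0.05],[-0.1,-0.2,0.8,0,0,0.1],[-0.35,-0.55,0.8,0,0,0.205],[-0.6,-0.95,0.8,0,0,0.205],[-0.6,-0.95,0.8,0,0,0.205]]

```text
time_s: 5.5
eef_pos: [523.7, -19.3, 365.3]
ee_rot: [0.001, 0.002, 1.0, -0.001]
force: [0.8, 1.1, 0.1]
grip_width: 0.002
```

drive_tool:
  rows:
    - [[-0.3,-0.45,0,0,0,0],[-0.6,-0.95,0,0,0,0],[-0.6,-0.95,0,0,0,0]]

```text
time_s: 5.88
eef_pos: [462.8, -116.4, 365.6]
ee_rot: [0.001, 0.004, 1.0, -0.001]
force: [-0.3, 0.5, 0.5]
grip_width: -0.001
```

drive_tool:
  rows:
    - [[-0.2,-0.25,0,0,0,0],[-0.37,-0.45,0,0,0,0],[-0.37,-0.45,-0.2,0,0,0],[-0.37,-0.45,-0.45,0,0,0],[-0.37,-0.45,-0.55,0,0,0],[-0.37,-0.45,-0.55,0,0,0]]

```text
time_s: 6.62
eef_pos: [426.3, -161.0, 310.5]
ee_rot: [0.001, 0.004, 1.0, -0.0]
force: [-0.0, -0.5, 0.8]
grip_width: 0.001
```

Run:
```python
from h import *
s=ctrl.sense(); p=s["eef_pos"];print(p,s["force"])
cv2.imwrite("pics/w5.png",viewer.capture("wrist")[:,:,::-1])
print(proj("wrist",[430.7,-120.6,90]))
print((proj("scene",p-[0,0,173.4])-[190,180])*4)
im=viewer.capture("scene")[:,:,::-1][180:320,190:390]
cv2.imwrite("pics/s5.png",cv2.resize(im,None,fx=4,fy=4,interpolation=cv2.INTER_CUBIC))
```

```text
[ 426.2693951  -160.99657438  310.46736875] [-0.03001695 -0.52015275  0.75692304]
[400.64777891 274.60478191]
[320.22744501 102.0438244 ]
```

View pics/w5.png

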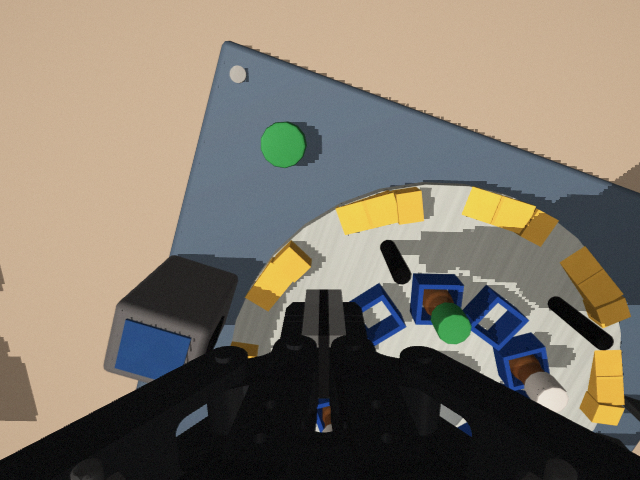

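View pics/s5.png

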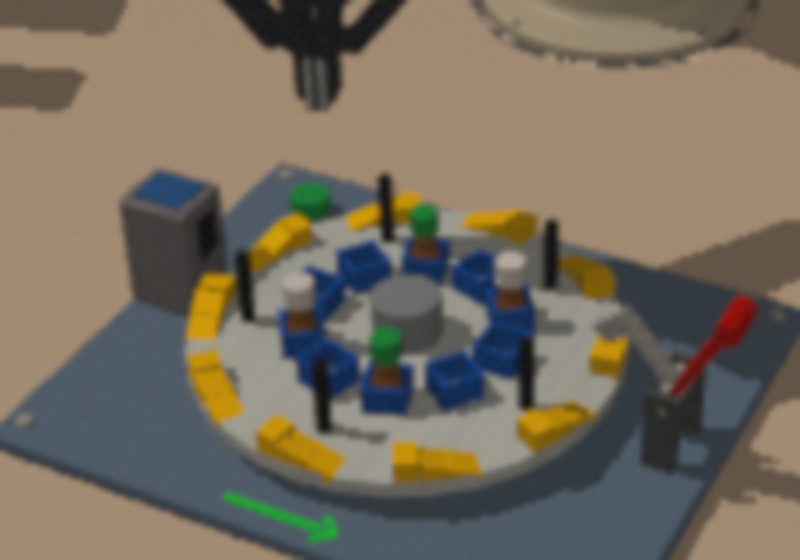

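The peg 3 top shows at (402,275) against a predicted (401,275), so the position is good. I descend beside it.

drive_tool:
  rows:
    - [[0,0,-0.25,0,0,0],[0,0,-0.5,0,0,0],[0,0,-0.67,0,0,0],[0,0,-0.67,0,0,0],[0,0,-0.67,0,0,0]]

```text
time_s: 7.35
eef_pos: [426.6, -161.4, 245.3]
ee_rot: [0.002, 0.004, 1.0, -0.002]
force: [-0.8, -0.2, -0.4]
grip_width: 0.0
```

Run:
```python
from h import *
s=ctrl.sense(); p=s["eef_pos"];print(p,s["force"])
cv2.imwrite("pics/w6.png",viewer.capture("wrist")[:,:,::-1])
print(proj("wrist",[430.7,-120.6,90]))
im=viewer.capture("scene")[:,:,::-1][180:320,190:390]
cv2.imwrite("pics/s6.png",cv2.resize(im,None,fx=4,fy=4,interpolation=cv2.INTER_CUBIC))
```

```text
[ 426.59159398 -161.39746378  245.34861375] [-0.79984436 -0.21698999 -0.37806087]
[436.68564169 342.92478839]
```

View pics/w6.png

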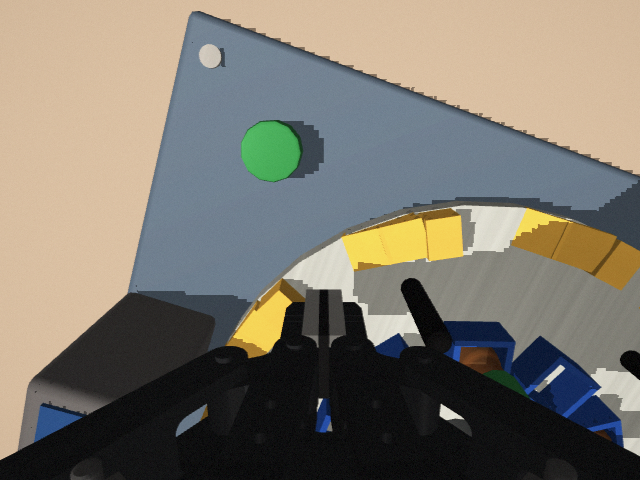

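View pics/s6.png

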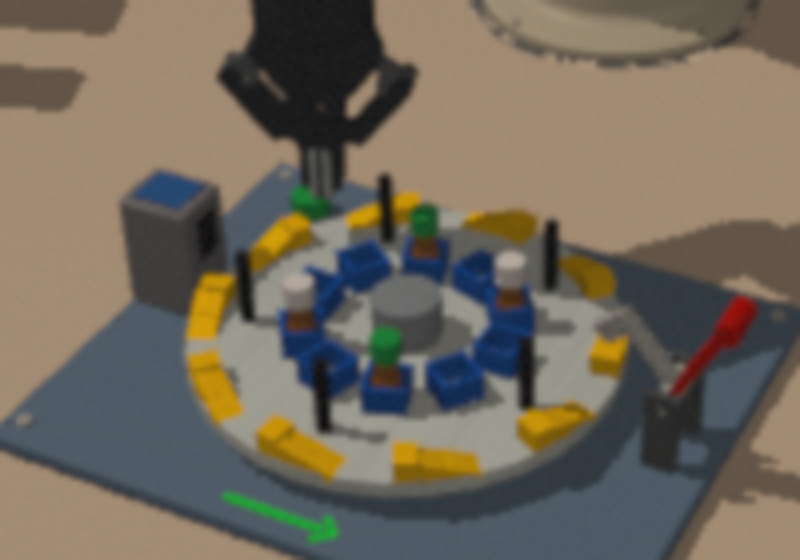

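drive_tool:
  rows:
    - [[0,0.08,0,0,0,0],[0,0.15,0,0,0,0],[0,0.21,0,0,0,0],[0,0.27,0,0,0,0],[0,0.33,0,0,0,0],[0,0.39,0,0,0,0],[0,0.45,0,0,0,0],[0,0.51,0,0,0,0],[0,0.57,0,0,0,0],[0,0.6,0,0,0,0]]

```text
time_s: 8.7
eef_pos: [426.5, -101.0, 245.3]
ee_rot: [0.002, 0.004, 1.0, -0.002]
force: [-1.1, -2.0, 0.1]
grip_width: -0.003
```

Run:
```python
from h import *
s=ctrl.sense(); p=s["eef_pos"];print(p,s["force"])
cv2.imwrite("pics/w7.png",viewer.capture("wrist")[:,:,::-1])
H=np.array([526.6,-92.2,90]); 
for k in range(5):
  pr=[]
  for d in (-15,-22,-29,-36):
    a=np.radians(-19.5+72*k+d); pr.append(np.round((proj("scene",H+100*np.array([np.cos(a),np.sin(a),0]))-[190,180])*4).astype(int).tolist())
  print(k,pr)
im=viewer.capture("scene")[:,:,::-1][180:320,190:390]
cv2.imwrite("pics/s7.png",cv2.resize(im,None,fx=4,fy=4,interpolation=cv2.INTER_CUBIC))
```

```text
[ 426.53711693 -100.97428646  245.2742459 ] [-1.05558753 -1.98198007  0.10640441]
0 [[284, 342], [270, 332], [259, 322], [249, 311]]
1 [[491, 353], [472, 359], [451, 364], [430, 367]]
2 [[568, 241], [572, 253], [573, 265], [572, 277]]
3 [[426, 171], [445, 173], [463, 176], [481, 180]]
4 [[259, 226], [269, 215], [282, 206], [296, 198]]
```

View pics/w7.png

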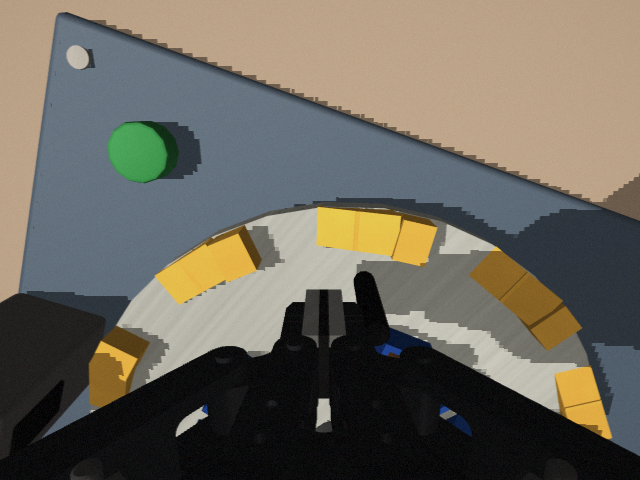

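View pics/s7.png

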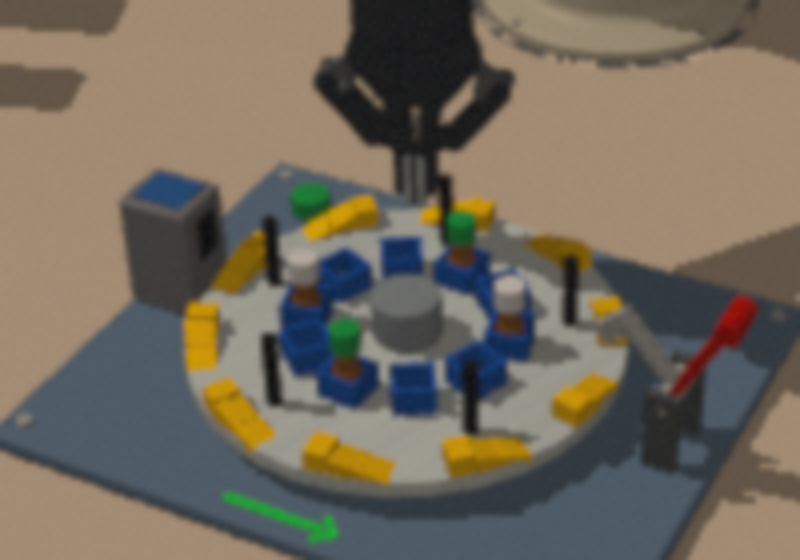

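The wheel is at about -22°, judged from the pegs at (269,334), (470,362) and (444,176). I advance most of the rest of the way, then measure.

drive_tool:
  rows:
    - [[0,0.06,0,0,0,0],[0,0.12,0,0,0,0],[0,0.17,0,0,0,0],[0,0.2,0,0,0,0],[0,0.21,0,0,0,0],[0,0.21,0,0,0,0]]

```text
time_s: 9.55
eef_pos: [426.5, -79.9, 245.2]
ee_rot: [0.002, 0.004, 1.0, -0.001]
force: [0.8, -0.8, 0.8]
grip_width: 0.002
```

```bash
cat > ang.py <<'E'
from h import *
import sys
s=ctrl.sense(); print(s["time_s"],s["eef_pos"],s["force"])
tag=sys.argv[1]
H=np.array([526.6,-92.2,90])
for k in range(5):
  pr=[]
  for d in (-31,-34,-36,-38):
    a=np.radians(-19.5+72*k+d); pr.append(np.round((proj("scene",H+100*np.array([np.cos(a),np.sin(a),0]))-[190,180])*4,1).tolist())
  print(k,pr)
for n,x0,y0 in(("scene",190,180),("top",245,165)):
  f=viewer.capture(n); cv2.imwrite(f"pics/{n}{tag}_full.png",f[:,:,::-1])
  im=f[:,:,::-1][y0:y0+150,x0:x0+200]
  cv2.imwrite(f"pics/{n}{tag}.png",cv2.resize(im,None,fx=4,fy=4,interpolation=cv2.INTER_CUBIC))
E
python3 ang.py 8
```

```text
9.55 [426.46121688 -79.94980993 245.2098357 ] [ 0.80986307 -0.78536637  0.84811365]
0 [[255.7, 318.9], [251.8, 314.2], [249.4, 310.9], [247.3, 307.7]]
1 [[445.1, 365.3], [435.9, 366.7], [429.7, 367.4], [423.5, 368.0]]
2 [[573.1, 268.2], [572.6, 273.4], [572.1, 276.9], [571.3, 280.3]]
3 [[468.2, 176.9], [475.7, 178.6], [480.7, 179.9], [485.5, 181.3]]
4 [[285.7, 203.7], [291.7, 200.1], [295.9, 197.8], [300.1, 195.6]]
```

View pics/scene8.png

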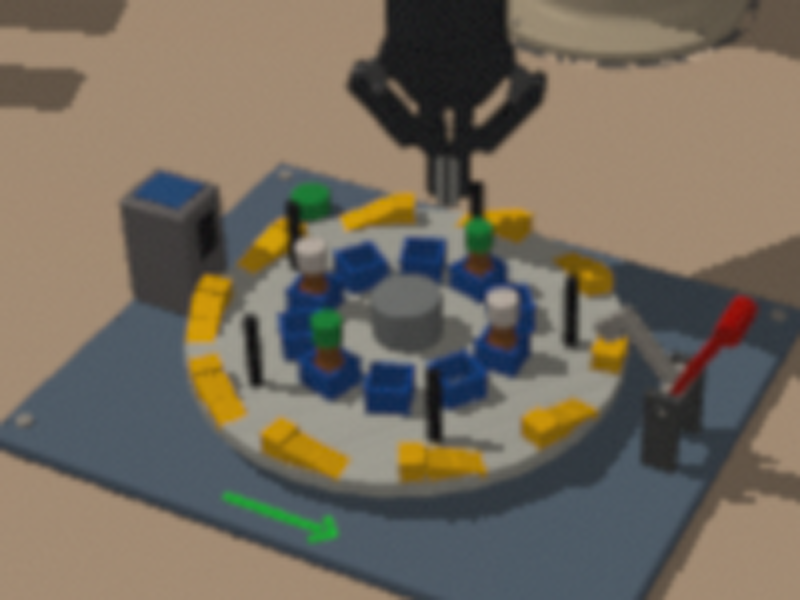

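View pics/top8.png

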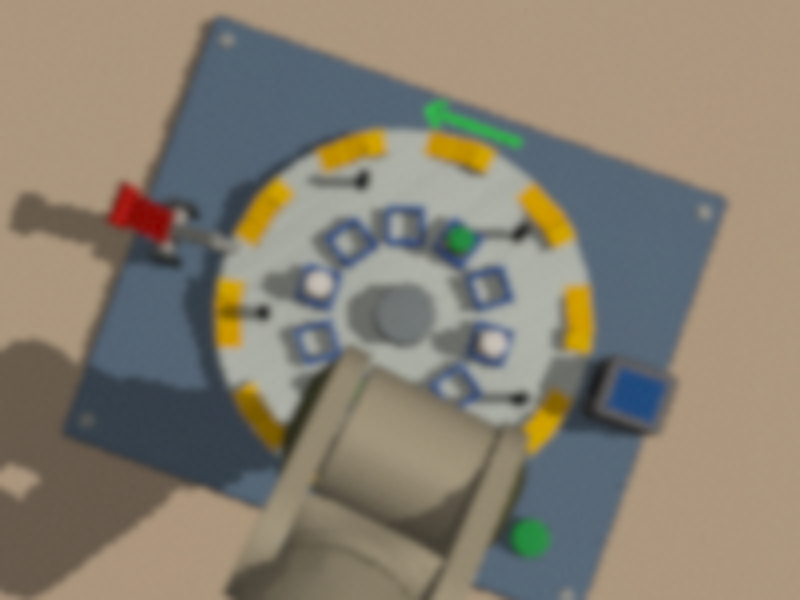

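By eye the pegs are at about -34.5°, with peg 1 at (434,371) and peg 3 at (477,183). I'll get the residual more precisely by comparing tooth angles with the first picture.

```bash
cat > teeth.py <<'E'
from h import *
import sys
def cen(f,n):
    im=cv2.imread(f)[:,:,::-1].copy(); m=masks(im)["yellow"]; out=[]
    nl,_,st,ce=cv2.connectedComponentsWithStats(m)
    for i in range(1,nl):
        if st[i,4]>25:
            p=plane(n,ce[i],46); d=p[:2]-[526.6,-92.2]
            if 110<np.hypot(*d)<140: out.append((np.degrees(np.arctan2(d[1],d[0])),st[i,4]))
    return out
for n in("top","scene"):
    a=cen(f"pics/{n}0.png",n);b=cen(f"pics/{n}{sys.argv[1]}_full.png",n)
    for t,w in b:
        q=min(a,key=lambda z:abs((z[0]-t+180)%360-180)); print(n,round(t,1),round((t-q[0]+180)%360-180,2),w,q[1])
E
python3 teeth.py 8
python3 - <<'E'
from h import *
T=np.array([(523,234),(365,180),(264,312),(520,398)])/4+[245,165]-.375
for t in T:
    p=plane("top",t,90)-[526.6,-92.2,0]; print(np.degrees(np.arctan2(p[1],p[0])),np.hypot(p[0],p[1]))
E
```

```text
top 17.5 1.4 93 92
top -18.5 1.29 92 93
top 53.3 1.7 95 88
top -54.2 1.45 96 95
top 89.1 1.58 93 96
top -90.4 1.61 96 98
top 123.2 -0.36 59 98
top -125.8 2.59 86 93
scene -162.7 -6.07 106 35
scene 159.0 0.35 42 91
scene -123.5 5.69 82 88
scene 117.3 -3.49 43 82
scene -90.1 1.06 133 129
scene 82.4 -5.6 59 49
scene -53.9 1.49 139 137
scene 50.0 1.57 117 110
scene -19.2 1.32 161 163
scene 15.7 1.41 152 145
-55.26891338865845 98.0623641182402
17.63380518497718 97.2476956684438
90.04590266938607 98.9039765734688
-126.35735426438292 98.06041095538706
```

The unoccluded teeth in both views agree on a residual of 1.4 to 1.5°, which is about 2.5 mm more at the peg.

drive_tool:
  rows:
    - [[0,0.012,0,0,0,0],[0,0.025,0,0,0,0],[0,0.026,0,0,0,0],[0,0.026,0,0,0,0]]

```text
time_s: 10.15
eef_pos: [426.4, -77.4, 245.2]
ee_rot: [0.002, 0.004, 1.0, -0.001]
force: [0.9, -2.1, 0.3]
grip_width: -0.002
```

```bash
python3 ang.py 9 | head -1; python3 teeth.py 9
```

```text
10.15 [426.42446997 -77.38697209 245.16365436] [ 0.85525711 -2.11853549  0.34172145]
top 16.1 0.08 93 92
top -19.9 -0.1 91 93
top 51.6 -0.0 94 88
top -55.7 -0.1 97 95
top 87.5 0.0 96 96
top -92.0 0.05 95 98
top 121.8 -1.73 56 98
top -127.1 1.29 85 93
scene -164.4 5.29 106 30
scene 157.2 -1.51 40 91
scene -124.2 5.01 70 88
scene 117.1 -3.69 59 82
scene -91.5 -0.35 133 129
scene 81.7 -6.36 67 49
scene -55.4 0.01 138 137
scene 48.4 -0.02 119 110
scene -20.8 -0.29 161 163
scene 14.4 0.15 153 145
```

The wheel is now one notch back, with a residual of about 0 ± 0.1°. Next I back off the peg and rise.

drive_tool:
  rows:
    - [[0,-0.08,0,0,0,0],[0,-0.16,0,0,0,0],[0,-0.16,0.3,0,0,0],[0,-0.16,0.65,0,0,0],[0,-0.16,1.0,0,0,0],[0,-0.16,1.0,0,0,0]]

```text
time_s: 11.0
eef_pos: [426.6, -93.9, 347.0]
ee_rot: [0.004, 0.004, 1.0, -0.002]
force: [-0.3, -0.2, -1.5]
grip_width: 0.002
```

drive_tool:
  rows:
    - [[0.2,0.1,0.2,0,0,0],[0.45,0.4,0.3,0,0,-0.05],[0.7,0.7,0.3,0,0,-0.1],[0.9,0.98,0.3,0,0,-0.205],[0.9,0.98,0.3,0,0,-0.205],[0.9,0.98,0.3,0,0,-0.205]]

```text
time_s: 11.75
eef_pos: [516.4, 3.6, 376.1]
ee_rot: [0.002, 0.164, 0.986, -0.003]
force: [-0.2, -0.1, 0.0]
grip_width: -0.003
```

drive_tool:
  rows:
    - [[0.25,0.3,0,0,0,0],[0.5,0.65,0,0,0,0],[0.7,0.98,0,0,0,0],[0.7,0.98,0,0,0,0]]

```text
time_s: 12.25
eef_pos: [586.7, 102.2, 375.2]
ee_rot: [0.002, 0.163, 0.987, -0.003]
force: [1.1, -0.4, 0.1]
grip_width: 0.0
```

drive_tool:
  rows:
    - [[0.11,0.2,0,0,0,0],[0.23,0.4,0,0,0,0],[0.23,0.4,-0.2,0,0,0],[0.23,0.4,-0.45,0,0,0],[0.23,0.4,-0.45,0,0,0]]

```text
time_s: 12.88
eef_pos: [609.3, 140.7, 328.6]
ee_rot: [-0.0, 0.163, 0.987, -0.003]
force: [-0.4, -0.8, -0.1]
grip_width: 0.006
```

```bash
python3 ang.py 10|head -1; python3 teeth.py 10 | grep top
python3 - <<'E'
from h import *
cv2.imwrite("pics/w10.png",viewer.capture("wrist")[:,:,::-1]); print(proj("wrist",[596,103.9,120]))
E
```

```text
12.875 [609.33005082 140.71691005 328.63500195] [-0.39272286 -0.78846676 -0.07653367]
top 16.1 0.08 93 92
top -19.9 -0.12 92 93
top 51.6 0.0 94 88
top -55.6 0.0 96 95
top 87.5 0.0 96 96
top -92.0 0.05 95 98
top 123.6 0.01 96 98
top -128.2 0.19 97 93
top 159.5 0.09 97 95
top -164.0 0.02 93 91
[239.67657417 271.22570604]
```

View pics/scene10.png

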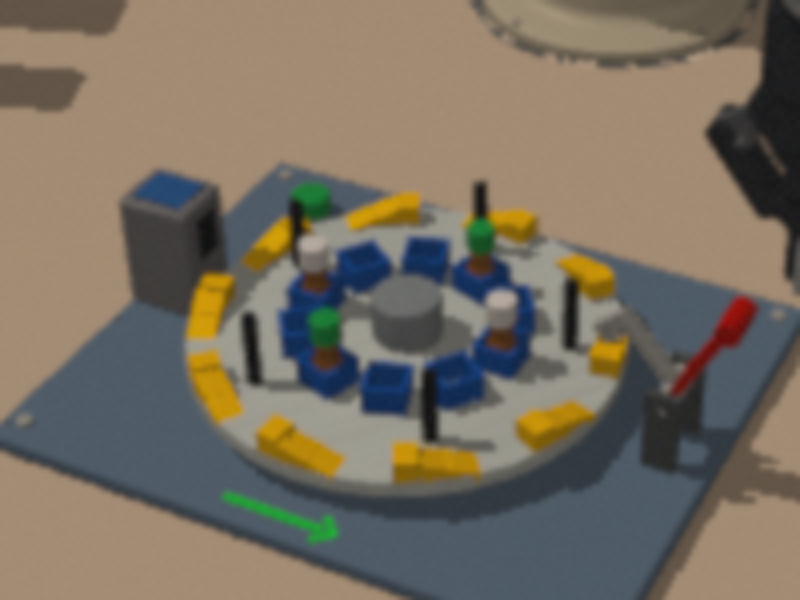

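View pics/w10.png

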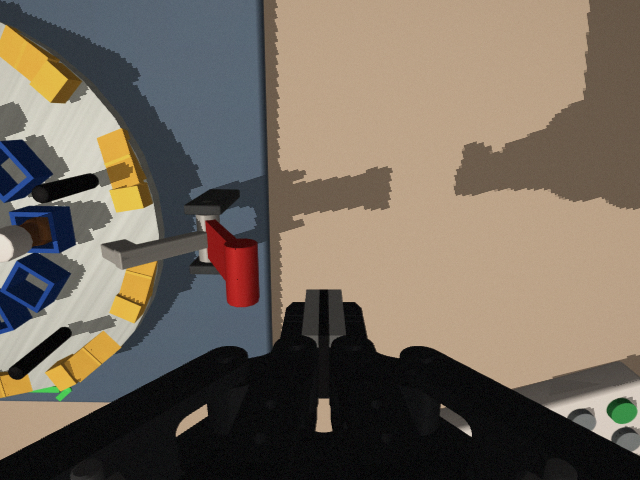

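All ten teeth match the one-notch position, and the roller at (241,272) is where I predicted. The finger is outside it with clearance, so I descend and then push inward.

drive_tool:
  rows:
    - [[0,0,-0.2,0,0,0],[0,0,-0.42,0,0,0],[0,0,-0.46,0,0,0],[0,0,-0.46,0,0,0]]

```text
time_s: 13.52
eef_pos: [610.0, 141.3, 286.6]
ee_rot: [0.003, 0.163, 0.987, -0.003]
force: [-0.6, 0.7, -0.0]
grip_width: 0.001
```

drive_tool:
  rows:
    - [[-0.03,-0.09,-0.04,0,0,0],[-0.06,-0.18,-0.04,0,0,0],[-0.1,-0.27,-0.04,0,0,0],[-0.13,-0.36,-0.04,0,0,0],[-0.16,-0.44,-0.04,0,0,0],[-0.18,-0.51,-0.04,0,0,0],[-0.2,-0.57,-0.04,0,0,0],[-0.22,-0.62,-0.04,0,0,0],[-0.22,-0.62,-0.04,0,0,0]]

```text
time_s: 14.65
eef_pos: [588.0, 79.1, 282.6]
ee_rot: [0.003, 0.163, 0.987, -0.003]
force: [0.5, 0.2, 0.1]
grip_width: -0.002
```

```bash
python3 ang.py 11|head -1; python3 teeth.py 11 | grep top
python3 - <<'E'
from h import *
cv2.imwrite("pics/w11.png",viewer.capture("wrist")[:,:,::-1]); print(proj("wrist",[577.3,51.1,124]),(proj("scene",[577.3,51.1,124])-[190,180])*4)
E
```

```text
14.65 [587.97177548  79.05947392 282.64653772] [0.54169422 0.23382624 0.06273789]
top 16.1 0.08 93 92
top -19.9 -0.1 91 93
top 51.7 0.1 94 88
top -55.7 -0.1 97 95
top 87.8 0.38 62 96
top -92.0 0.05 95 98
top 123.6 0.01 96 98
top -128.2 0.19 97 93
top 159.4 -0.02 96 95
top -163.9 0.11 92 91
[236.28274719 325.49695096] [643.32606875 284.0360909 ]
```

View pics/scene11.png

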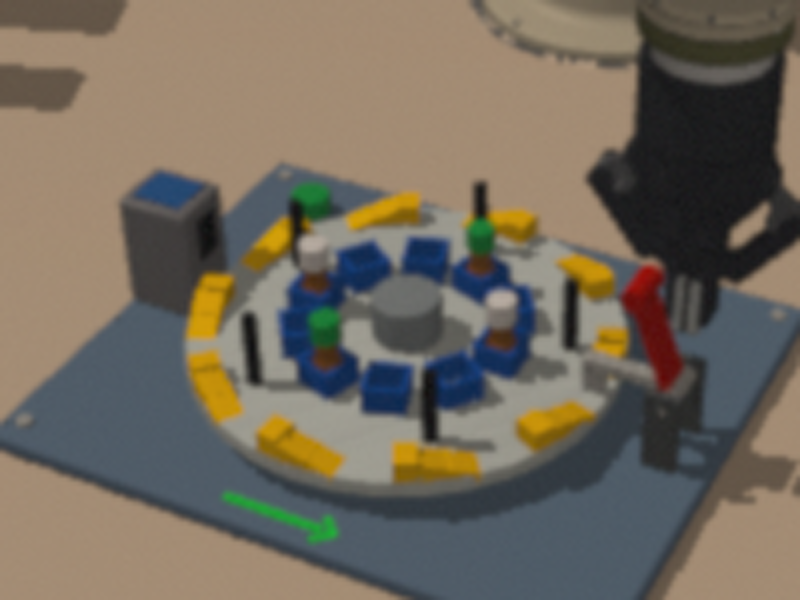

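View pics/w11.png

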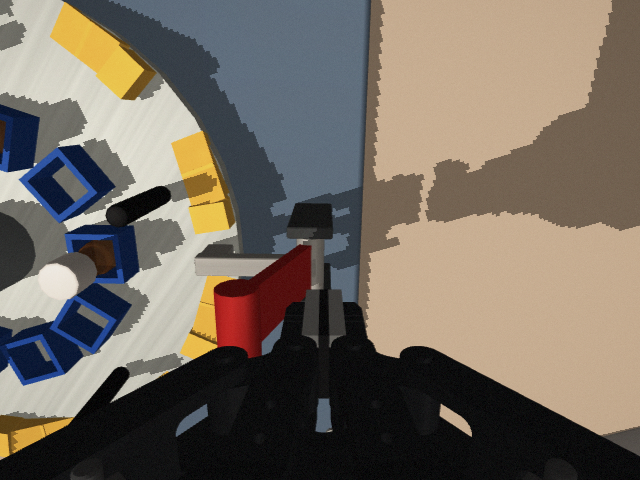

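The pawl has dropped: the roller is at (645,283) against a predicted (643,284), and the nose lies between two teeth. Next I retract outward, then up.

drive_tool:
  rows:
    - [[0.1,0.25,0,0,0,0],[0.2,0.55,0,0,0,0],[0.2,0.6,0.3,0,0,0],[0.2,0.7,0.6,0,0,0],[0.2,0.95,0.9,0,0,0],[0.2,0.95,0.9,0,0,0],[0.2,0.95,0.9,0,0,0]]

```text
time_s: 15.68
eef_pos: [608.0, 174.3, 371.6]
ee_rot: [0.003, 0.163, 0.987, -0.003]
force: [0.2, 0.0, -0.7]
grip_width: 0.001
```

drive_tool:
  rows:
    - [[-0.2,0.3,0,0,0,0],[-0.4,0.7,0,0,0,0],[-0.4,0.9,0,0,0,0],[-0.4,0.9,0,0,0,0]]

```text
time_s: 16.18
eef_pos: [568.2, 264.6, 370.8]
ee_rot: [0.002, 0.162, 0.987, -0.003]
force: [0.7, -0.1, -0.8]
grip_width: 0.0
```

```bash
python3 ang.py 12|head -1; python3 teeth.py 12 | grep top
python3 - <<'E'
from h import *
for n,r in(("top",(160,330,250,435)),("scene",(200,340,190,420))):
  for f in("0","12_full"):
    m=masks(cv2.imread(f"pics/{n}{f}.png")[:,:,::-1].copy())["red"][r[0]:r[1],r[2]:r[3]]
    ys,xs=np.where(m); print(n,f,len(xs),xs.mean()+r[2],ys.mean()+r[0],xs.min(),xs.max(),ys.min(),ys.max())
a=cv2.imread("pics/scene0.png")[200:340,190:390];b=cv2.imread("pics/scene12_full.png")[200:340,190:390]
cv2.imwrite("pics/cmp.png",cv2.resize(np.hstack([a[:,100:],b[:,100:]]),None,fx=4,fy=4,interpolation=cv2.INTER_CUBIC))
E
```

```text
16.175 [568.24357903 264.64862602 370.75556655] [ 0.74658177 -0.13316375 -0.80976529]
top 16.1 0.08 93 92
top -19.9 -0.1 91 93
top 51.7 0.05 93 88
top -55.7 -0.1 97 95
top 87.5 0.0 96 96
top -92.0 0.05 95 98
top 123.6 0.01 96 98
top -128.2 0.19 97 93
top 159.5 0.09 97 95
top -164.1 -0.09 92 91
top 0 80 293.0375 222.5875 38 48 58 68
top 12_full 81 293.0617283950617 222.65432098765433 38 48 58 68
scene 0 208 352.75961538461536 260.46153846153845 156 169 46 76
scene 12_full 207 352.81159420289856 260.55555555555554 156 169 46 76
```

View pics/cmp.png

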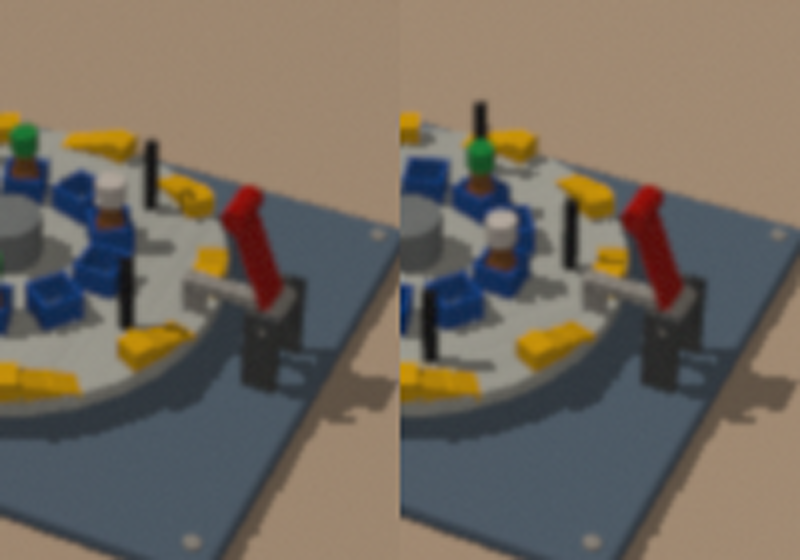

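View pics/top12_full.png

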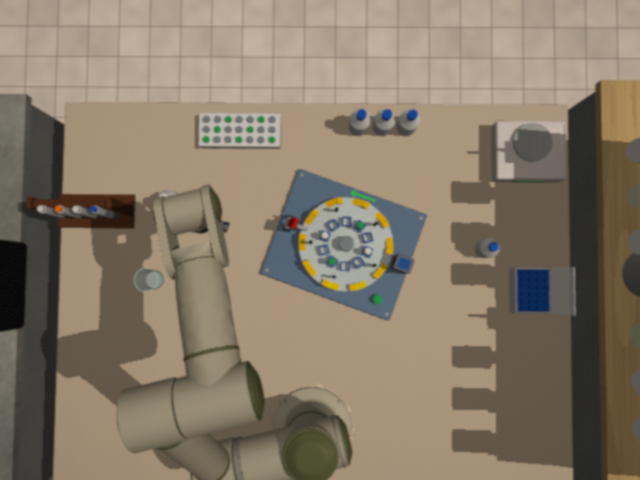

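The pawl is down exactly as at the start, the wheel is one notch back, the vials are seated, and the robot touches nothing. I'm handing in.

```bash
python3 -c "
from rig import ctrl
print(ctrl.finish_job())"
```

```text
the job is handed in; nothing more can be done
None
```

The feeder is back by one notch, the pawl is fully down again, and the job is handed in at about 16 s of the 59 s allowed. All moves were closed-fingertip pushes in the order asked: thumb lever out, peg 3 clockwise, lever back in.

- **Wheel:** in the last top view all ten teeth lie within 0.2° of the one-notch-back position, mostly within 0.1°. Peg positions read by eye mid-push gave about −34.5°, so I pushed 2.5 mm further, after which the teeth matched. I never pushed it forward.
- **Pawl:** the red lever's pixels match the opening pictures within 0.1 px in both views, so it is fully down between the teeth.
- **Surroundings:** all four vials are still in their sockets. The cap, beaker and `bottle_b` look unmoved by eye. `bottle_a` was partly hidden by the arm in the last top view. The arm never came close to it, passing about 70 mm above its top.
- **Forces:** the readings at the end of each move never exceeded about 2.5 N.
- **Disagreements:** in the side view, teeth that were partly hidden gave inconsistent angles, so I ignored them. The clearly visible ones agreed with the top view to within 0.35°.

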